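Sweep the heel lifts into the blue tray

TASK

Sweep the three black heel lifts across the white cutting block with the fingers and off its edge, so that all three drop into the blue tray. Push them only - do not pick any up - and leave the jar and the spool standing where they are.

Things in the scene. Friction and masses are not known exactly. Their poses are not given: they have to be found in the camera images.
- lift_a: loose black rubber heel lift (the wearing piece of a shoe heel), flat D shape 44 x 44 mm and 12 mm thick, about 25 g, lying flat on the block at the start. Origin: centre of its underside, 22 mm from the flat edge (at its -x) and from the round end (at its +x); z up
- lift_b: loose black rubber heel lift (the wearing piece of a shoe heel), flat D shape 44 x 44 mm and 12 mm thick, about 25 g, lying flat on the block at the start. Origin: centre of its underside, 22 mm from the flat edge (at its -x) and from the round end (at its +x); z up
- lift_c: loose black rubber heel lift (the wearing piece of a shoe heel), flat D shape 44 x 44 mm and 12 mm thick, about 25 g, lying flat on the block at the start. Origin: centre of its underside, 22 mm from the flat edge (at its -x) and from the round end (at its +x); z up
- block: fixed white nylon cutting block, 280 mm (its x) by 260 mm (its y), 50 mm thick, on the table. Origin: centre of its underside (on the table); x and y along its edges, z up. Its top is a flat, open surface at z = 0.05; the trays stand against its +y and -y edges, 130 mm from the origin
- blue_tray_in (a point): blue plastic tray, fixed, 280 mm (its x) by 140 mm (its y) outside, 38 mm high, 4 mm walls, standing on the table 1 mm from one of the two y ends of the block, turned with it; its rim is 12 mm below the block's top. Which of blue and red is at which end changes. This point: centre of its inner floor, 4 mm above the table, axes as the block's
- red_tray: red plastic scrap tray, fixed, 280 mm (its x) by 140 mm (its y) outside, 38 mm high, 4 mm walls, standing on the table 1 mm from one of the two y ends of the block, turned with it; its rim is 12 mm below the block's top. Which of blue and red is at which end changes. Origin: centre of its underside
- cream_jar: loose brown cream jar with a yellow cap, 48 mm diameter, 50 mm high, upright on the block between the lifts. Origin: centre of its underside
- spool: loose orange-brown thread spool, 44 mm diameter, 56 mm high, upright on the block between the lifts. Origin: centre of its underside
Mind the look-alikes: they are no part of the job. Leave any brown or red look-alike of the lift_b alone.

How it is judged:
At the end, for the whole second after the job is handed in: Each of the three heel lifts has its origin within the inner walls of the blue tray (within 136 mm along x and 66 mm along y of site blue_tray_in) and below z = 0.045 m (under the level of the block's top), and is at rest (slower than 0.02 m/s) (x of lift_a in the frame of blue_tray_in between -0.136 and 0.136 m and y of lift_a in the frame of blue_tray_in between -0.066 and 0.066 m and height (world z) of each of lift_a, lift_b, lift_c below 0.045 m and linear speed of each of lift_a, lift_b, lift_c below 0.02 m/s and x of lift_b in the frame of blue_tray_in between -0.136 and 0.136 m and y of lift_b in the frame of blue_tray_in between -0.066 and 0.066 m and x of lift_c in the frame of blue_tray_in between -0.136 and 0.136 m and y of lift_c in the frame of blue_tray_in between -0.066 and 0.066 m); the robot touches nothing.
It fails at once if a heel lift is picked up (its origin more than 25 mm above the block's top) (height (world z) of any of lift_a, lift_b, lift_c above 0.075 m).
It fails at once if the jar or the spool is moved more than 20 mm (distance of any of cream_jar, spool from where it was at the start of the episode above 0.02 m).
It also fails if it takes over 64 s, if anything falls off the work surface, if the arm or the gripper's body presses on something with over 40 N, if the wrist force passes 120 N, or if a joint passes its speed limit or range.

ROBOT

A 6-joint arm with a two-finger parallel gripper is mounted at the origin on the work surface. World frame = base frame: x ahead of the robot, y to its left, z up, the work surface at z = 0. Lengths are in m, angles in rad, forces in N, time in s.
With the tool pointing down it reaches from about 0.25 to 0.725 m from the base axis. Payload 4 kg.
Tool frame: the origin (TCP) lies on the centre line of the jaws, within the pads' length; the fingertips stand 22 mm ahead of it and the grasp point (between the pads) lies 3 mm ahead of it (bot.tip_reach is the distance from the TCP to the fingertips, in m); z points along the fingers, y is the line along which they close (so a half turn about z gives the same grasp; the last joint's range is limited). The gripper opens to 85 mm and grips with 20 to 120 N. Pads are 22 mm wide; open, the fingers measure 114 mm over their backs; the gripper's body (76 mm by 85 mm) begins 54 mm behind the grasp point. The pads swing forward as they close: fully open they stand 13 mm farther back than shut.
Start: joints at [0, 0.241, 0.005, 1.335, 0, 1.571], TCP at [0.5, -0, 0.253] pointing down, gripper open.
Joint ranges: [-2.72, 2.72], [-1.05, 1.87], [-1.09, 1.28], [-1.99, 2.15], [-1.42, 1.44], [-3.14, 3.14]. Speed limits (rad/s): [2.79, 2.79, 3.14, 3.14, 3.14, 3.14].

INTERFACE

Orientations are given as a unit quaternion [x, y, z, w].
In Python, from workcell import bot gives the robot as it stands. The module is installed in compiled form; this text tells all that it offers.
- The arm moves only by the tool apply_moves, never from a script. Its argument "commands" is a list of rows, each a list of 4 numbers: the shift along the tool's x, y, z scaled (see below), then the turn about the tool's z scaled (see below). In form: [[tx, ty, tz, roll], ...]. A call has exactly 5 rows; each row shifts and turns the commanded pose from where the row before left it, along the tool's axes as they then stand; what a row does not reach is not made up. The controller multiplies each number of a shift by 20 mm and each number of a turn by 60 degrees. A row lasts 1/12 s, in which the tool goes at most 41.7 mm and 7.16 degrees, less where a joint would pass 70% of its speed; a pose out of reach is approached as far as the arm can. A call with a number of a shift or a turn outside -1 to 1 is refused whole. A call with a gripper value outside its range is refused whole. "claw" is the closure, from 0 (fully open) to 1 (shut), set as the call begins (left out, the last holds). The fingers move at their own pace and stop on an object; the grip force is fixed at half the most. Time passes only in rows, so rows that do not move let the fingers close, or fill a call up. It gives the time, the measured TCP pose, the force, the opening and the grip force at its end, in the units of the state.
- bot.get_obs(): the state, without advancing time (a new reading comes with each control period).
- bot.camera(name): name is "scene" or "side" or "wrist"; returns a dict with "image" (420x560x3 uint8, blue, green, red), "camera_matrix" (3x3 intrinsics, pixels), "R" (3x3) and "t" (3): a world point X has camera coordinates R X + t. Camera axes: x right, y down, z forward; pixel columns grow to the right and rows downward; lengths in m; the calibration is good to about 2 mm. A picture is of the moment at which its call begins. There is no depth.
- bot.job_done(): hands the job in; it is judged then, once.
The state is a dict: "clock": time; "joint_pos": joint angles; "joint_vel": joint speeds; "tau": joint torques, N m; "eef_pos": TCP position; "tool_rot": TCP orientation; "ft_force": force on the tool from outside, world axes, zero at the start; "ft_torque": the same for the moment, N m; "grip_width": finger opening in m; "grasp_force": force on a finger pad.
Only numpy, scipy, OpenCV 4.12 (cv2) and the standard library are available. Lean on these libraries where they do the work, as an engineer would, in place of code of your own. Each camera call takes 0.05 s, during which the arm holds its last target. There are 200 camera calls.

## Working session

There is one attempt and no reset: what is moved stays moved. The work goes in short steps, Python scripts to look and compute and a tool call to move; the robot and the scene stay as the last step left them, time stands still between calls to the robot, and variables do not carry over. Pictures are saved under pics/ and viewed, at most 10 in all, crops included, and the job is handed in when it is done.

Besides the shell and the picture viewer there is one more tool, called in YAML: its name, and indented under it one key for each argument. apply_moves: Moves the arm, as the interface text tells. Shifts and turns lie within -1 to 1; 1 stands for 20 mm of shift or 60 degrees of turn. Its arguments: {"type":"object","properties":{"commands":{"type":"array","items":{"type":"array","items":{"type":"number","minimum":-1,"maximum":1}}},"claw":{"type":"number"}},"required":["commands"]}

```bash
mkdir -p pics; cat > h.py <<'E'
import numpy as np,cv2
from workcell import bot
def shot(n,f):
    c=bot.camera(n); cv2.imwrite('pics/'+f,c['image']); return c
def ray(c,uv,z):
    K,R,t=c['camera_matrix'],np.array(c['R']),np.array(c['t'])
    o=-R.T@t; d=R.T@np.linalg.solve(K,[uv[0],uv[1],1.]); return o+d*(z-o[2])/d[2]
E
python3 - <<'E'
from h import *
import pickle
d={n:shot(n,n+'0.png') for n in('scene','side')}
pickle.dump(d,open('c0.pkl','wb'))
o=bot.get_obs();print(o['eef_pos'],o['tool_rot'],o['clock'],o['grip_width'])
cv2.imwrite('pics/both.png',cv2.resize(np.vstack([d['scene']['image'],d['side']['image']]),None,fx=.71,fy=.71))
E
```

```text
[ 4.99500780e-01 -6.81893719e-06  2.52523834e-01] [ 7.07107025e-01  7.07105951e-01 -6.48601364e-04 -6.39615883e-04] 0.1 0.08539859394049154
```

View pics/scene0.png

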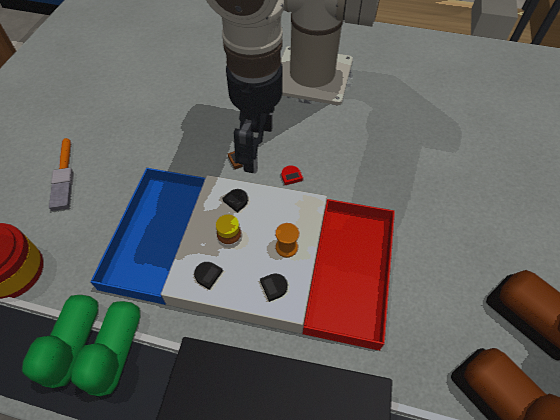

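View pics/side0.png

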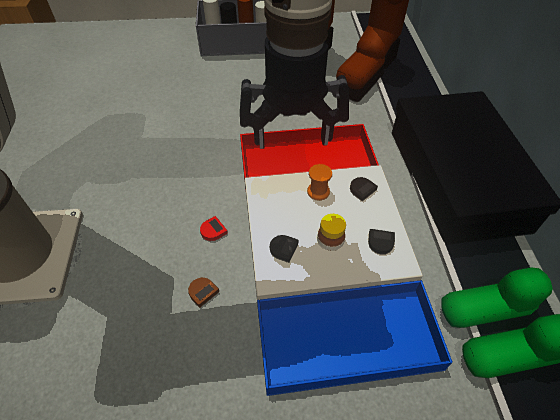

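The scene view shows the lifts at (235,199), (208,273) and (274,286), the jar at (229,228) and the spool at (287,240). The blue tray is at image left. The side view has the lifts at (284,247), (381,240) and (363,188), with blue at the bottom.

```bash
python3 - <<'E'
from h import *
import pickle
d=pickle.load(open('c0.pkl','rb'))
S={'scene':[(235,199),(208,273),(274,286)],'side':[(284,247),(381,240),(363,188)]}
for n,c in d.items():
    im=c['image'];hsv=cv2.cvtColor(im,cv2.COLOR_BGR2HSV)
    # lifts
    m=cv2.inRange(im,(0,0,0),(75,75,75))
    k,l,st,ce=cv2.connectedComponentsWithStats(m)
    for s in S[n]:
        i=l[s[1],s[0]]; 
        ct=cv2.findContours((l==i).astype(np.uint8),0,1)[0][0][:,0,:]
        P=np.array([ray(c,p,.058)[:2] for p in ct])
        print(n,'lift',s,st[i],P.min(0).round(3),P.max(0).round(3),ray(c,ce[i],.056)[:2].round(4))
        ap=cv2.approxPolyDP(ct,2.5,True)[:,0];print('   poly',[tuple(ray(c,p,.06)[:2].round(3)) for p in ap])
    for nm,lo,hi,z in(('cap',(22,150,100),(35,255,255),.05),('spool',(8,150,90),(18,255,255),.028),('blue',(100,120,40),(130,255,255),.038),('red',(0,200,80),(4,255,255),.038)):
        m=cv2.inRange(hsv,lo,hi);k,l,st,ce=cv2.connectedComponentsWithStats(m)
        for i in np.argsort(-st[1:,4])[:2]+1:
            if st[i,4]<60: continue
            ct=cv2.findContours((l==i).astype(np.uint8),0,1)[0][0]
            print(n,nm,st[i],ray(c,ce[i],.05+z if z!=.038 else z)[:2].round(4))
            if z==.038:
                q=cv2.boxPoints(cv2.minAreaRect(ct)); ap=cv2.approxPolyDP(cv2.convexHull(ct),5,True)[:,0]
                print('   ',[tuple(ray(c,p,.038)[:2].round(3)) for p in ap])
E
```

```text
scene lift (235, 199) [222 189  26  24 397] [ 0.458 -0.085] [ 0.514 -0.034] [ 0.4833 -0.0575]
   poly [(np.float64(0.459), np.float64(-0.056)), (np.float64(0.466), np.float64(-0.071)), (np.float64(0.49), np.float64(-0.084)), (np.float64(0.515), np.float64(-0.045)), (np.float64(0.484), np.float64(-0.033)), (np.float64(0.464), np.float64(-0.044))]
scene lift (208, 273) [194 262  29  28 523] [ 0.632 -0.082] [ 0.682 -0.033] [ 0.6546 -0.0585]
   poly [(np.float64(0.636), np.float64(-0.072)), (np.float64(0.648), np.float64(-0.081)), (np.float64(0.666), np.float64(-0.079)), (np.float64(0.683), np.float64(-0.044)), (np.float64(0.642), np.float64(-0.033)), (np.float64(0.632), np.float64(-0.06))]
scene lift (274, 286) [260 274  28  28 538] [0.623 0.038] [0.677 0.089] [0.6469 0.0652]
   poly [(np.float64(0.624), np.float64(0.069)), (np.float64(0.642), np.float64(0.038)), (np.float64(0.678), np.float64(0.065)), (np.float64(0.652), np.float64(0.089)), (np.float64(0.634), np.float64(0.084))]
scene cap [216 215  23  23 377] [ 0.5706 -0.0432]
scene spool [ 478  354   65   62 1945] [0.7207 0.4523]
sc
[... 2064 characters left out ...]
4395]
side blue [  257   280   196   116 16777] [ 0.5695 -0.2197]
    [(np.float64(0.709), np.float64(-0.133)), (np.float64(0.716), np.float64(-0.27)), (np.float64(0.7), np.float64(-0.282)), (np.float64(0.438), np.float64(-0.293)), (np.float64(0.431), np.float64(-0.145))]
side red [ 240  124  138   53 4737] [0.5496 0.193 ]
    [(np.float64(0.697), np.float64(0.147)), (np.float64(0.419), np.float64(0.13)), (np.float64(0.414), np.float64(0.257)), (np.float64(0.69), np.float64(0.268))]
side red [200 216  27  22 262] [0.3533 0.0041]
    [(np.float64(0.382), np.float64(-0.001)), (np.float64(0.349), np.float64(-0.014)), (np.float64(0.334), np.float64(0.01)), (np.float64(0.361), np.float64(0.033))]
```

apply_moves:
  commands:
    - [0, 1, 0, 0]
    - [0, 1, 0, 0]
    - [0, 1, 0, 0]
    - [0, 1, 0, 0]
    - [0, 1, 0, 0]
  claw: 0.7

```text
clock: 0.52
eef_pos: [0.6005, 0.0, 0.2526]
tool_rot: [0.707, 0.707, -0.0, -0.0]
ft_force: [-0.3, -0.3, 0.6]
grip_width: 0.0264
grasp_force: 0.0
```

apply_moves:
  commands:
    - [0, 1, 0, 0]
    - [0, 1, 0, 0]
    - [0, 0.8, 0, 0]
    - [0, 0, 1, 0]
    - [0, 0, 1, 0]

```text
clock: 0.93
eef_pos: [0.6577, -0.0, 0.213]
tool_rot: [0.707, 0.707, 0.001, 0.001]
ft_force: [0.8, 0.6, -0.6]
grip_width: 0.0255
grasp_force: 0.0
```

apply_moves:
  commands:
    - [0, 0, 1, 0]
    - [0, 0, 1, 0]
    - [0, 0, 1, 0]
    - [0, 0, 1, 0]
    - [0, 0, 1, 0]

```text
clock: 1.35
eef_pos: [0.6554, -0.0, 0.1116]
tool_rot: [0.707, 0.707, -0.001, -0.001]
ft_force: [0.7, -0.7, -0.1]
grip_width: 0.0255
grasp_force: 0.0
```

apply_moves:
  commands:
    - [0, 0, 1, 0]
    - [0, 0, 0.5, 0]
    - [0, 0, 0, 0]
    - [0, 0, 0, 0]
    - [0, 0, 0, 0]

```text
clock: 1.77
eef_pos: [0.6569, 0.0, 0.0845]
tool_rot: [0.707, 0.707, 0.001, 0.001]
ft_force: [-0.4, 0.2, 0.0]
grip_width: 0.0257
grasp_force: 0.0
```

```bash
python3 - <<'E'
from h import *
o=bot.get_obs();print(bot.tip_reach,o['eef_pos'],o['grip_width'],o['ft_force'],o['clock'])
c=shot('side','s1.png');d=shot('scene','s2.png')
cv2.imwrite('pics/z1.png',np.hstack([cv2.resize(c['image'][120:300,230:420],None,fx=2,fy=2),cv2.resize(d['image'][150:330,170:360],None,fx=2,fy=2)]))
E
```

```text
0.022 [6.56877413e-01 8.30344164e-06 8.45325228e-02] 0.025682418726937134 [-0.37173644  0.154363    0.03728997] 1.7667
```

View pics/z1.png

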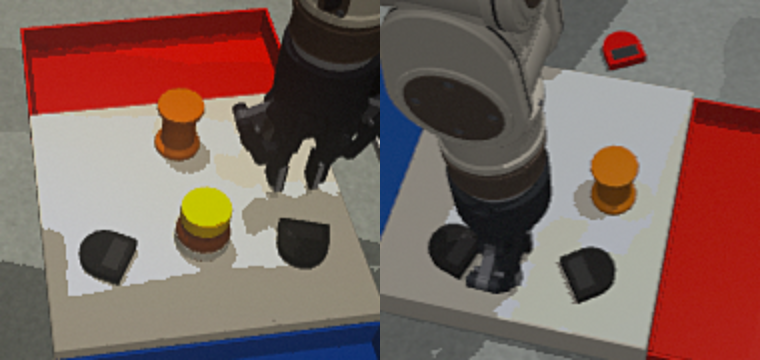

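The fingers hang between lift_b (in front of them) and lift_c (behind them). Jar and spool are clear. I'll lower a little and push lift_b.

apply_moves:
  commands:
    - [0, 0, 0.25, 0]
    - [0, 0, 0.2, 0]
    - [0, 0, 0, 0]
    - [-0.3, 0, 0, 0]
    - [-0.3, 0, 0, 0]

```text
clock: 2.28
eef_pos: [0.6559, -0.0122, 0.0742]
tool_rot: [0.707, 0.707, -0.0, -0.0]
ft_force: [0.5, -0.2, -0.7]
grip_width: 0.0255
grasp_force: 0.0
```

apply_moves:
  commands:
    - [-0.3, 0, 0, 0]
    - [-0.3, 0, 0, 0]
    - [-0.3, 0, 0, 0]
    - [-0.3, 0, 0, 0]
    - [-0.3, 0, 0, 0]

```text
clock: 2.7
eef_pos: [0.656, -0.0428, 0.0744]
tool_rot: [0.707, 0.707, 0.0, 0.0]
ft_force: [-0.3, 0.6, 1.2]
grip_width: 0.0256
grasp_force: 0.2
```

```bash
python3 - <<'E'
from h import *
c=shot('side','s3.png')
cv2.imwrite('pics/z3.png',cv2.resize(c['image'][120:320,230:440],None,fx=2,fy=2))
E
```

```text
(no output)
```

View pics/z3.png

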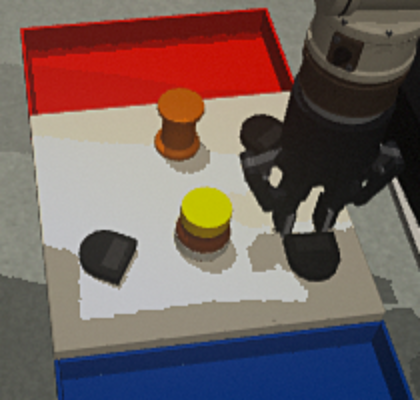

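lift_b slides squarely against both fingertips, with the jar clear to the left. I'll keep pushing until it is off the edge.

apply_moves:
  commands:
    - [-0.3, 0, 0, 0]
    - [-0.3, 0, 0, 0]
    - [-0.3, 0, 0, 0]
    - [-0.3, 0, 0, 0]
    - [-0.3, 0, 0, 0]

```text
clock: 3.17
eef_pos: [0.656, -0.0726, 0.0743]
tool_rot: [0.707, 0.707, 0.0, 0.0]
ft_force: [0.4, 0.9, 0.0]
grip_width: 0.0256
grasp_force: 0.2
```

apply_moves:
  commands:
    - [-0.3, 0, 0, 0]
    - [-0.3, 0, 0, 0]
    - [-0.3, 0, 0, 0]
    - [-0.3, 0, 0, 0]
    - [-0.3, 0, 0, 0]

```text
clock: 3.58
eef_pos: [0.656, -0.1026, 0.0743]
tool_rot: [0.707, 0.707, 0.0, -0.0]
ft_force: [-0.3, 0.3, 0.5]
grip_width: 0.0255
grasp_force: 0.2
```

apply_moves:
  commands:
    - [-0.3, 0, 0, 0]
    - [-0.3, 0, 0, 0]
    - [-0.3, 0, 0, 0]
    - [-0.3, 0, 0, 0]
    - [-0.3, 0, 0, 0]

```text
clock: 4.0
eef_pos: [0.6559, -0.1327, 0.0742]
tool_rot: [0.707, 0.707, -0.0, -0.0]
ft_force: [0.4, 0.2, 0.1]
grip_width: 0.0255
grasp_force: 0.0
```

apply_moves:
  commands:
    - [-0.3, 0, 0, 0]
    - [0, 0, 0, 0]
    - [0, 0, 0, 0]
    - [0, 0, -1, 0]
    - [0, 0, -1, 0]

```text
clock: 4.42
eef_pos: [0.6545, -0.1374, 0.1128]
tool_rot: [0.707, 0.707, -0.001, -0.002]
ft_force: [0.1, 0.3, 1.2]
grip_width: 0.0254
grasp_force: 0.0
```

```bash
python3 - <<'E'
from h import *
c=shot('side','s4.png')
cv2.imwrite('pics/z4.png',cv2.resize(c['image'][120:400,230:460],None,fx=2,fy=2))
E
```

```text
(no output)
```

View pics/z4.png

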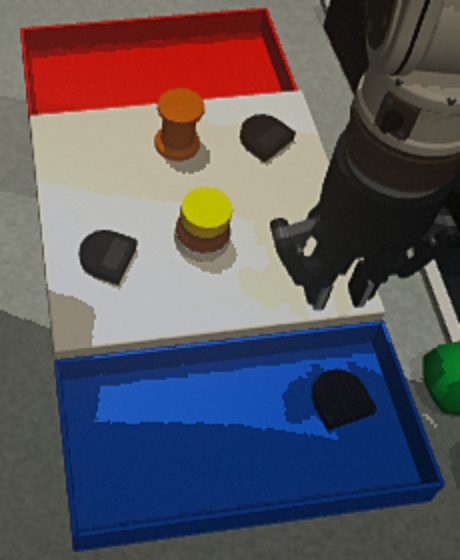

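lift_b lies flat in the blue tray and everything else is untouched. lift_a is next.

apply_moves:
  commands:
    - [0, 0, -1, 0]
    - [0, 0, -1, 0]
    - [0, 0, -1, 0]
    - [0, 0, -1, 0]
    - [1, -1, 0, 0]

```text
clock: 4.88
eef_pos: [0.6412, -0.1209, 0.1992]
tool_rot: [0.708, 0.706, 0.003, 0.006]
ft_force: [0.6, -0.2, 1.3]
grip_width: 0.0256
grasp_force: 0.0
```

apply_moves:
  commands:
    - [1, -1, 0, 0]
    - [1, -1, 0, 0]
    - [1, -1, 0, 0]
    - [1, -1, 0, 0]
    - [1, -1, 0, 0]

```text
clock: 5.3
eef_pos: [0.5349, -0.0168, 0.1944]
tool_rot: [0.707, 0.707, 0.0, 0.0]
ft_force: [0.5, 0.3, 0.2]
grip_width: 0.0256
grasp_force: 0.0
```

apply_moves:
  commands:
    - [0.85, -1, 0, 0]
    - [0, -1, 0, 0]
    - [0, -0.6, 0, 0]
    - [0, 0, 0, 0]
    - [0, 0, 0, 0]

```text
clock: 5.72
eef_pos: [0.4841, -0.0006, 0.1948]
tool_rot: [0.707, 0.707, 0.001, 0.0]
ft_force: [0.3, -0.3, -0.2]
grip_width: 0.026
grasp_force: 0.0
```

apply_moves:
  commands:
    - [0, 0, 1, 0]
    - [0, 0, 1, 0]
    - [0, 0, 1, 0]
    - [0, 0, 1, 0]
    - [0, 0, 0, 0]

```text
clock: 6.13
eef_pos: [0.4824, -0.0011, 0.1107]
tool_rot: [0.707, 0.707, -0.002, -0.002]
ft_force: [-0.2, -0.8, -0.4]
grip_width: 0.0254
grasp_force: 0.0
```

apply_moves:
  commands:
    - [0, 0, 1, 0]
    - [0, 0, 0.5, 0]
    - [0, 0, 0.4, 0]
    - [0, 0, 0, 0]
    - [0, 0, 0, 0]

```text
clock: 6.55
eef_pos: [0.4847, -0.0011, 0.0767]
tool_rot: [0.707, 0.707, 0.0, 0.0]
ft_force: [-0.5, -0.7, -0.5]
grip_width: 0.0257
grasp_force: 0.0
```

apply_moves:
  commands:
    - [-0.3, 0, 0, 0]
    - [-0.3, 0, 0, 0]
    - [-0.3, 0, 0, 0]
    - [-0.3, 0, 0, 0]
    - [-0.3, 0, 0, 0]

```text
clock: 6.97
eef_pos: [0.4842, -0.0318, 0.0767]
tool_rot: [0.707, 0.707, 0.0, 0.0]
ft_force: [0.8, 0.2, 0.5]
grip_width: 0.0257
grasp_force: 0.2
```

apply_moves:
  commands:
    - [-0.3, 0, 0, 0]
    - [-0.3, 0, 0, 0]
    - [-0.3, 0, 0, 0]
    - [-0.3, 0, 0, 0]
    - [-0.3, 0, 0, 0]

```text
clock: 7.38
eef_pos: [0.484, -0.0616, 0.0763]
tool_rot: [0.707, 0.707, 0.0, -0.0]
ft_force: [0.0, -0.9, 0.1]
grip_width: 0.0256
grasp_force: 0.2
```

```bash
python3 - <<'E'
from h import *
c=shot('side','s5.png');d=shot('scene','s6.png')
cv2.imwrite('pics/z5.png',np.hstack([cv2.resize(c['image'][120:320,230:430],None,fx=2,fy=2),cv2.resize(d['image'][150:350,170:370],None,fx=2,fy=2)]))
E
```

```text
(no output)
```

View pics/z5.png

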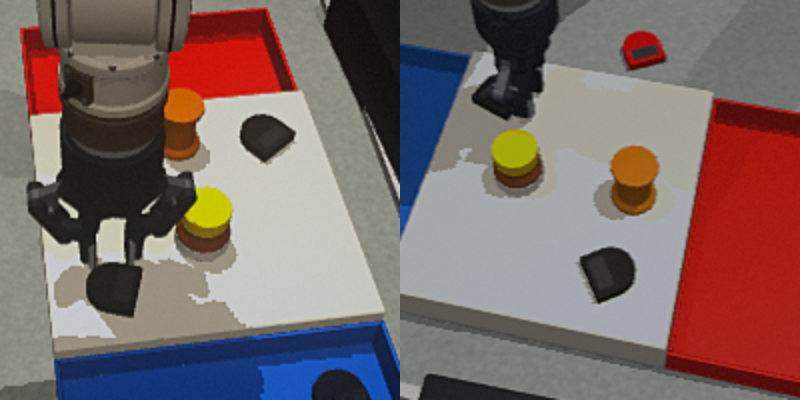

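lift_a moves ahead of both fingers and the jar is undisturbed, so I'll carry on.

apply_moves:
  commands:
    - [-0.3, 0, 0, 0]
    - [-0.3, 0, 0, 0]
    - [-0.3, 0, 0, 0]
    - [-0.3, 0, 0, 0]
    - [-0.3, 0, 0, 0]

```text
clock: 7.9
eef_pos: [0.484, -0.0916, 0.0763]
tool_rot: [0.707, 0.707, -0.0, -0.0]
ft_force: [0.9, 0.1, 0.5]
grip_width: 0.0254
grasp_force: 0.0
```

apply_moves:
  commands:
    - [-0.3, 0, 0, 0]
    - [-0.3, 0, 0, 0]
    - [-0.3, 0, 0, 0]
    - [-0.3, 0, 0, 0]
    - [-0.3, 0, 0, 0]

```text
clock: 8.32
eef_pos: [0.484, -0.1216, 0.0763]
tool_rot: [0.707, 0.707, 0.0, 0.0]
ft_force: [-0.8, 0.3, -0.2]
grip_width: 0.0256
grasp_force: 0.0
```

apply_moves:
  commands:
    - [-0.3, 0, 0, 0]
    - [-0.3, 0, 0, 0]
    - [-0.3, 0, 0, 0]
    - [-0.3, 0, 0, 0]
    - [0, 0, 0, 0]

```text
clock: 8.73
eef_pos: [0.4841, -0.1462, 0.0763]
tool_rot: [0.708, 0.707, -0.0, 0.0]
ft_force: [0.6, -0.2, -0.6]
grip_width: 0.026
grasp_force: 0.0
```

apply_moves:
  commands:
    - [0, 0, 0, 0]
    - [0, 0, -1, 0]
    - [0, 0, -1, 0]
    - [0, 0, -1, 0]
    - [0, 0, -1, 0]

```text
clock: 9.15
eef_pos: [0.4837, -0.1446, 0.157]
tool_rot: [0.707, 0.707, -0.0, -0.0]
ft_force: [-0.7, 0.2, -0.8]
grip_width: 0.0258
grasp_force: 0.0
```

```bash
python3 - <<'E'
from h import *
c=shot('side','s7.png')
cv2.imwrite('pics/z7.png',cv2.resize(c['image'][120:400,230:460],None,fx=2,fy=2))
E
```

```text
(no output)
```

View pics/z7.png

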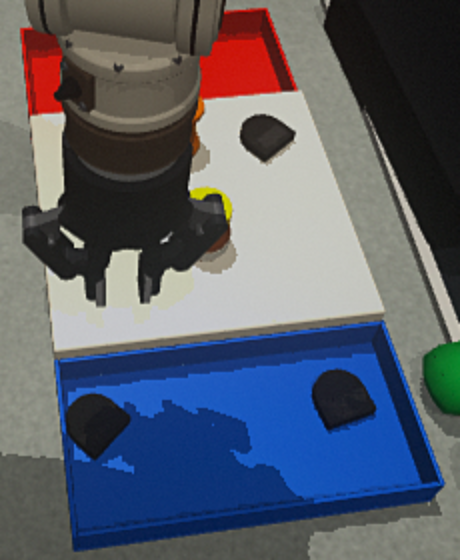

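lift_a is in the blue tray, at about (97,425) in this crop. lift_c is next.

apply_moves:
  commands:
    - [0, 0, -1, 0]
    - [0, 0, -1, 0]
    - [1, 0.6, 0, 0]
    - [1, 0.6, 0, 0]
    - [1, 0.6, 0, 0]

```text
clock: 9.62
eef_pos: [0.5205, -0.0844, 0.1969]
tool_rot: [0.707, 0.707, 0.0, 0.0]
ft_force: [0.4, -0.5, -0.3]
grip_width: 0.0254
grasp_force: 0.0
```

apply_moves:
  commands:
    - [1, 0.6, 0, 0]
    - [1, 0.6, 0, 0]
    - [1, 0.6, 0, 0]
    - [1, 0.6, 0, 0]
    - [1, 0.6, 0, 0]

```text
clock: 10.03
eef_pos: [0.5803, 0.0164, 0.1961]
tool_rot: [0.707, 0.707, -0.0, -0.0]
ft_force: [-0.0, 0.1, 0.3]
grip_width: 0.0253
grasp_force: 0.0
```

apply_moves:
  commands:
    - [1, 0.7, 0, 0]
    - [1, 0.7, 0, 0]
    - [1, 0.7, 0, 0]
    - [1, 0.7, 0, 0]
    - [0.9, 0.5, 0, 0]

```text
clock: 10.45
eef_pos: [0.6467, 0.1148, 0.1958]
tool_rot: [0.707, 0.707, 0.0, -0.0]
ft_force: [-0.4, -0.5, 0.0]
grip_width: 0.0254
grasp_force: 0.0
```

apply_moves:
  commands:
    - [0, 0, 0, 0]
    - [0, 0, 1, 0]
    - [0, 0, 1, 0]
    - [0, 0, 1, 0]
    - [0, 0, 1, 0]

```text
clock: 10.87
eef_pos: [0.6455, 0.1129, 0.1153]
tool_rot: [0.707, 0.707, -0.0, -0.0]
ft_force: [-0.1, 1.0, 0.5]
grip_width: 0.0259
grasp_force: 0.0
```

apply_moves:
  commands:
    - [0, 0, 1, 0]
    - [0, 0, 0.6, 0]
    - [0, 0, 0.4, 0]
    - [0, 0, 0, 0]
    - [0, 0, 0, 0]

```text
clock: 11.28
eef_pos: [0.6458, 0.1129, 0.0762]
tool_rot: [0.707, 0.707, -0.0, -0.0]
ft_force: [0.0, -0.4, 0.9]
grip_width: 0.0257
grasp_force: 0.0
```

apply_moves:
  commands:
    - [-0.3, 0, 0, 0]
    - [-0.3, 0, 0, 0]
    - [-0.3, 0, 0, 0]
    - [-0.3, 0, 0, 0]
    - [-0.3, 0, 0, 0]

```text
clock: 11.7
eef_pos: [0.6463, 0.0822, 0.077]
tool_rot: [0.707, 0.707, 0.0, 0.0]
ft_force: [-0.5, -0.2, 0.7]
grip_width: 0.0257
grasp_force: 0.2
```

apply_moves:
  commands:
    - [-0.3, 0, 0, 0]
    - [-0.3, 0, 0, 0]
    - [-0.3, 0, 0, 0]
    - [-0.3, 0, 0, 0]
    - [-0.3, 0, 0, 0]

```text
clock: 12.12
eef_pos: [0.646, 0.0524, 0.0763]
tool_rot: [0.707, 0.707, 0.0, -0.0]
ft_force: [0.1, 0.9, 0.6]
grip_width: 0.0257
grasp_force: 0.4
```

apply_moves:
  commands:
    - [-0.3, 0, 0, 0]
    - [-0.3, 0, 0, 0]
    - [-0.3, 0, 0, 0]
    - [-0.3, 0, 0, 0]
    - [-0.3, 0, 0, 0]

```text
clock: 12.53
eef_pos: [0.646, 0.0224, 0.0763]
tool_rot: [0.707, 0.707, 0.0, -0.0]
ft_force: [0.2, 1.1, 1.0]
grip_width: 0.0255
grasp_force: 0.4
```

```bash
python3 - <<'E'
from h import *
c=shot('side','s8.png')
cv2.imwrite('pics/z8.png',cv2.resize(c['image'][120:400,230:460],None,fx=2,fy=2))
E
```

```text
(no output)
```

View pics/z8.png

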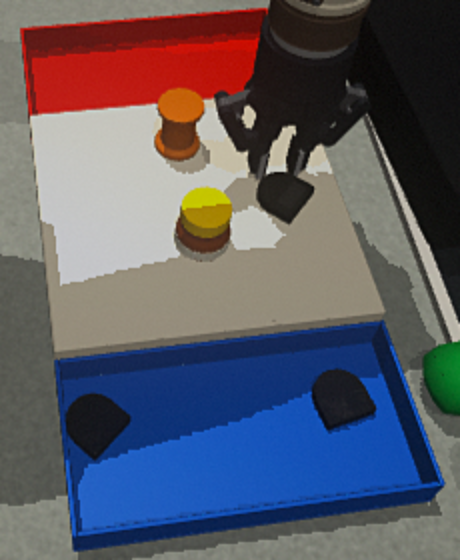

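lift_c is ahead of both fingers. I'll ease slightly to +x to widen the gap to the jar.

apply_moves:
  commands:
    - [-0.3, 0.06, 0, 0]
    - [-0.3, 0.06, 0, 0]
    - [-0.3, 0.06, 0, 0]
    - [-0.3, 0.06, 0, 0]
    - [-0.3, 0.06, 0, 0]

```text
clock: 13.0
eef_pos: [0.6521, -0.0077, 0.0762]
tool_rot: [0.707, 0.707, -0.0, -0.0]
ft_force: [-0.6, 0.4, 0.0]
grip_width: 0.0257
grasp_force: 0.2
```

apply_moves:
  commands:
    - [-0.3, 0, 0, 0]
    - [-0.3, 0, 0, 0]
    - [-0.3, 0, 0, 0]
    - [-0.3, 0, 0, 0]
    - [-0.3, 0, 0, 0]

```text
clock: 13.42
eef_pos: [0.6519, -0.0376, 0.0763]
tool_rot: [0.707, 0.707, -0.0, -0.0]
ft_force: [-0.2, 0.7, -0.5]
grip_width: 0.0255
grasp_force: 0.1
```

apply_moves:
  commands:
    - [-0.3, 0, 0, 0]
    - [-0.3, 0, 0, 0]
    - [-0.3, 0, 0, 0]
    - [-0.3, 0, 0, 0]
    - [-0.3, 0, 0, 0]

```text
clock: 13.83
eef_pos: [0.652, -0.0676, 0.0763]
tool_rot: [0.707, 0.707, -0.0, -0.0]
ft_force: [0.2, 0.1, 0.5]
grip_width: 0.0256
grasp_force: 0.1
```

apply_moves:
  commands:
    - [-0.3, 0, 0, 0]
    - [-0.3, 0, 0, 0]
    - [-0.3, 0, 0, 0]
    - [-0.3, 0, 0, 0]
    - [-0.3, 0, 0, 0]

```text
clock: 14.25
eef_pos: [0.652, -0.0976, 0.0763]
tool_rot: [0.707, 0.707, 0.0, -0.0]
ft_force: [0.4, 0.6, -0.5]
grip_width: 0.0259
grasp_force: 0.1
```

apply_moves:
  commands:
    - [-0.3, 0, 0, 0]
    - [-0.3, 0, 0, 0]
    - [-0.3, 0, 0, 0]
    - [-0.3, 0, 0, 0]
    - [-0.3, 0, 0, 0]

```text
clock: 14.67
eef_pos: [0.652, -0.1277, 0.0763]
tool_rot: [0.707, 0.707, -0.0, 0.0]
ft_force: [0.3, 0.3, -1.3]
grip_width: 0.0255
grasp_force: 0.0
```

apply_moves:
  commands:
    - [-0.3, 0, 0, 0]
    - [-0.3, 0, 0, 0]
    - [0, 0, 0, 0]
    - [0, 0, 0, 0]
    - [0, 0, -0.5, 0]

```text
clock: 15.08
eef_pos: [0.6503, -0.1385, 0.0842]
tool_rot: [0.707, 0.707, -0.001, -0.002]
ft_force: [-0.3, 0.6, -0.1]
grip_width: 0.0254
grasp_force: 0.0
```

apply_moves:
  commands:
    - [0, 0, -1, 0]
    - [0, 0, -1, 0]
    - [0, 0, -1, 0]
    - [0, 0, -1, 0]
    - [0, 0, -1, 0]

```text
clock: 15.5
eef_pos: [0.652, -0.1384, 0.1883]
tool_rot: [0.707, 0.707, 0.0, 0.0]
ft_force: [-0.1, -0.9, -0.4]
grip_width: 0.026
grasp_force: 0.0
```

apply_moves:
  commands:
    - [0, 0, -1, 0]
    - [0, 0, 0, 0]
    - [0, 0, 0, 0]
    - [0, 0, 0, 0]
    - [0, 0, 0, 0]

```text
clock: 15.92
eef_pos: [0.6513, -0.1386, 0.205]
tool_rot: [0.707, 0.707, -0.001, -0.001]
ft_force: [-0.6, -0.1, -0.3]
grip_width: 0.0254
grasp_force: 0.0
```

```bash
python3 - <<'E'
from h import *
c=shot('side','s9.png');d=shot('scene','s10.png')
cv2.imwrite('pics/z9.png',np.hstack([cv2.resize(c['image'][120:400,230:460],(400,487)),cv2.resize(d['image'][150:350,70:234],(400,487))]))
E
```

```text
(no output)
```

View pics/z9.png

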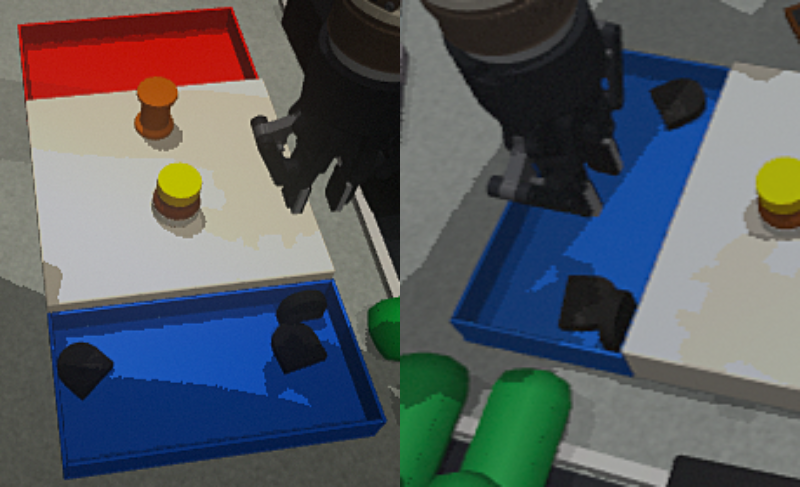

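lift_c is in the tray but appears tilted against the near wall, beside lift_b. I'll take a closer look with the wrist camera too.

```bash
python3 - <<'E'
from h import *
import pickle
c=bot.camera('side');d=bot.camera('scene');w=bot.camera('wrist')
pickle.dump([c,d,w],open('c1.pkl','wb'))
f=lambda i,y,x:cv2.resize(i['image'][y:y+60,x:x+80],(400,300),interpolation=cv2.INTER_CUBIC)
a=np.vstack([f(c,275,375),f(d,255,125)])
b=cv2.resize(w['image'],(400,300))
im=np.hstack([a,np.vstack([b,np.zeros_like(b)])])
cv2.imwrite('pics/z10.png',cv2.convertScaleAbs(im,alpha=1.8,beta=10))
E
```

```text
(no output)
```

View pics/z10.png

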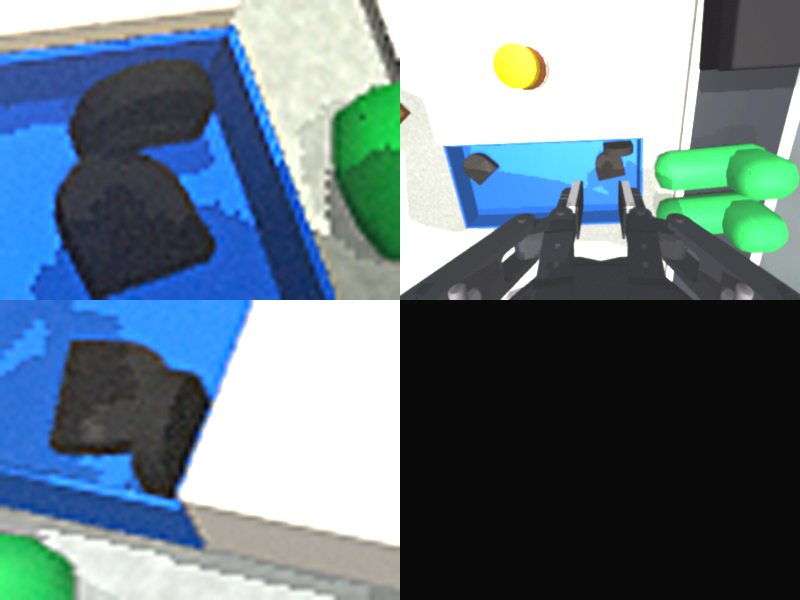

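```bash
python3 - <<'E'
from h import *
import pickle
c,d,w=pickle.load(open('c1.pkl','rb'))
P=lambda q:np.array(q['camera_matrix'])@np.c_[q['R'],q['t']]
for n,a,b in(('dark face',(405,292),(161.6,282)),('rim',(404,300),(155,281)),('+x end',(417.6,295),(157,294)),('-x end',(389,303),(165,271)),('B',(402,319),(143,279))):
    X=cv2.triangulatePoints(P(c),P(d),np.array(a,float),np.array(b,float))[:,0];X=X[:3]/X[3]
    u=P(c)@np.r_[X,1];print(n,X.round(4),(u[:2]/u[2]-a).round(1))
for n,p in(('corner in scene',(125+36,255+40)),): print(ray(d,p,.038))
for y,x in((150,440),): pass
# wrist camera: blob of C and inner wall line
u0=np.array([[604,141],[632,141],[604,153],[632,155],[618,139],[618,136]],float);u0[:,0]=(u0[:,0]-400)
for q in u0*1.4: print(q,[ray(w,q,z)[:2].round(3) for z in(.004,.02,.038)])
E
```

```text
dark face [ 0.68   -0.1452  0.0246] [-0.6 -0.3]
rim [ 0.6778 -0.1586  0.0197] [0.6 0.3]
+x end [ 0.7024 -0.1479  0.0161] [-1.1 -0.6]
-x end [ 0.6521 -0.1547  0.009 ] [-1.2 -0.7]
B [ 0.6726 -0.1871  0.0054] [2.1 1.1]
[ 0.70803454 -0.13025639  0.038     ]
[285.6 197.4] [array([ 0.657, -0.146]), array([ 0.656, -0.142]), array([ 0.656, -0.137])]
[324.8 197.4] [array([ 0.7  , -0.146]), array([ 0.697, -0.142]), array([ 0.695, -0.137])]
[285.6 214.2] [array([ 0.657, -0.166]), array([ 0.656, -0.16 ]), array([ 0.656, -0.154])]
[324.8 217. ] [array([ 0.701, -0.169]), array([ 0.698, -0.164]), array([ 0.696, -0.157])]
[305.2 194.6] [array([ 0.678, -0.143]), array([ 0.677, -0.139]), array([ 0.675, -0.134])]
[305.2 190.4] [array([ 0.678, -0.138]), array([ 0.677, -0.134]), array([ 0.675, -0.13 ])]
```

```bash
python3 -c "
from workcell import bot
print(bot.job_done())"
```

```text
the job is handed in; nothing more can be done
None
```

I pushed all three heel lifts into the blue tray without touching the jar or spool and handed the job in; lift_c stands tilted by the near wall, an estimated 5–8 mm inside the limit, and no verdict was returned.

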